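# Tube mixer: speed dial up one click, then start

### The arm

A 6-joint arm with a two-finger parallel gripper is mounted at the origin on the work surface. World frame = base frame: x ahead of the robot, y to its left, z up, the work surface at z = 0. Lengths are in m, angles in rad, forces in N, time in s.
With the tool pointing down it reaches from about 0.3 to 0.95 m from the base axis. Payload 3.1 kg.
Tool frame: the origin (TCP) lies between the finger pads; the fingertips stand 22 mm ahead of it and the grasp point (between the pads) lies 3 mm ahead of it; z points along the fingers, y is the direction in which the jaws open and shut (so a half turn about z gives the same grasp; the last joint's range is limited). The gripper opens to 85 mm and grips with 20 to 120 N. Pads are 22 mm wide; open, the fingers measure 114 mm over their backs; the gripper's body (76 mm by 85 mm) begins 54 mm behind the grasp point. The pads swing forward as they close: fully open they stand 13 mm farther back than shut.
Start: joints at [1.145, 0.308, 1.634, -0, 1.2, -0.07], TCP at [0.218, 0.586, 0.253] pointing down, gripper open.
Joint ranges: [-3.06, 3.06], [-0.79, 1.96], [0.05, 2.63], [-1.19, 4.34], [0.05, 2.64], [-2.94, 2.94]. Speed limits (rad/s): [2.79, 2.79, 3.14, 3.14, 3.14, 3.14].

### API

Orientations are given as a 3x3 rotation matrix whose columns are the frame's x, y, z axes.
In Python, from bench import manip gives the robot as it stands. The module is installed in compiled form; this text tells all that it offers.
- The arm moves only by the shell command python3 -m creep 'ROWS'. ROWS is text: rows parted by semicolons, each of 5 numbers parted by spaces: the finger opening in m, from 0 to 0.0854, then the shift along the tool's x, y, z in m, then the turn about the tool's z in degrees. In form: jaw x y z roll; .... A call has 1 to 20 rows; each row shifts and turns the commanded pose from where the row before left it, along the tool's axes as they then stand; what a row does not reach is not made up. A row lasts 1/12 s, in which the tool goes at most 41.7 mm and 7.16 degrees, less where a joint would pass 70% of its speed; a pose out of reach is approached as far as the arm can. A call with a gripper value outside its range is refused whole. The fingers move at their own pace and stop on an object; the grip force is fixed at half the most. Time passes only in rows, so rows that do not move let the fingers close. It gives the time, the measured TCP pose, the force and the opening at its end, in the units of the state.
- manip.read_state(): the state, without advancing time (a new reading comes with each control period).
- manip.grab_frame(name): name is "scene" or "side" or "wrist"; returns a dict with "color" (480x640x3 uint8, red, green, blue), "fx", "fy", "cx", "cy" (pixels), "pose" (4x4, takes a point from camera to world coordinates). Camera axes: x right, y up, looking along -z (the intrinsics and any distortion apply to the point x, -y, -z); pixel columns grow to the right and rows downward; lengths in m; the calibration is good to about 2 mm. A picture is of the moment at which its call begins. There is no depth.
- manip.close_job(): hands the job in, once; it reports no verdict.
Trained networks look in the newest picture that a camera, given by its name, has taken for a name from the list of things; names that differ only in an ending like _2 or _b are one class to them, and where a whole thing is asked for, a point or a joint stands for the part that bears it (a point fixed in the world has none). Each returns a list of dicts, best first, with "score" (0 to 1); they miss things now and then, are a little off and sometimes report something else, mostly with a low value. They report only what shows in the picture. A call takes as long as a camera call.
- manip.silhouettes(camera, name): "region" (480x640 bool, what is visible of it) and "box" ([left, top, width, height] in pixels, round what is visible of it).
- manip.spot_point(camera, name): "uv" ([column, row] in pixels: a listed point, or the origin of a listed thing).
The state is a dict: "time": time; "joint_positions": joint angles; "qd": joint speeds; "tau": joint torques, N m; "position": TCP position; "ee_rot": TCP orientation; "wrist_force": force on the tool from outside, world axes, zero at the start; "torque": the same for the moment, N m; "finger_gap": finger opening in m.
Only numpy, scipy, OpenCV 4.12 (cv2) and the standard library are available. Lean on these libraries where they do the work, as an engineer would, in place of code of your own. Each camera call takes 0.05 s, during which the arm holds its last target.

### The job

Turn the tube mixer up one speed: with a fingertip on its big knurled dial, turn the dial clockwise by exactly one click from where it stands now, so that it rests in the next detent. Then press the round start button beside the dial all the way down and let it spring back. Leave the loose vial, the bottle, the tube rack and the carton standing where they are.

Things in the scene. Friction and masses are not known exactly. Their poses are not given: they have to be found in the camera images.
- mixer: Tube mixer, white box 240 x 300 x 55 mm (x, y, z), fixed. Origin: centre of its underside; its -x side, the front, faces roughly to the robot. On its flat top: the dial (axis at x -35, y +55 mm), the start button (x -55, y -85 mm) and, at the back, a block with capped tubes (x +48 to +104, y -60 to +120 mm, rising 60 mm above the top).
- dial_center (a point): Centre of the flat top face of the dial, 83 mm above the table: a black disc 95 mm in diameter, 18 mm thick, with a knurled rim and a vertical axis. Turned by friction: press a fingertip on the flat top some 30 mm from the axis (or on the rim) and move it round. It is sprung: pressed down it gives 1 mm per 2 N, up to 8 mm, and comes back.
- dial_mark (a point): Point on the dial's top face 40 mm from its axis, on the white line (30 mm long) that points to one of three white dots (small, medium, large, in clockwise order) on the mixer's top beyond the dial: its detents. It turns with the dial; from above, it lies 0.7 rad anticlockwise of the mixer's x axis at joint value 0.
- dial (a joint): Angle of the dial in rad, growing clockwise seen from above. Detents at 0 (small dot), 0.7 (medium) and 1.4 (large), with stops just beyond the first and the last. At the start it rests in the detent 0 or 0.7. Let go anywhere, it snaps to the nearest detent; turning it over the hump half-way between two takes about 0.05 N m (2 N at 30 mm from the axis): press with 6 to 10 N, for a fingertip slips at about 0.6 times its press.
- start_top (a point): Centre of the top of the start button, a grey round push button 28 mm in diameter in a black housing on the mixer's top, 78 mm above the table.
- start (a joint): Travel of the start button in m: 0 released, 0.006 fully down (takes about 5 N, pressing straight down); it springs back by itself.
- sanitiser: Bystander: loose white pump bottle, 68 mm in diameter, 180 mm tall, on the table. Origin: centre of its underside, z up.
- vial: Bystander: loose capped vial, 26 mm in diameter, 57 mm tall, standing on the mixer's top at the back right (-y), beside the tube block. Origin: centre of its underside, z up.
- carton: Bystander: loose open white carton 100 x 190 x 75 mm with packets in it, on the table. Origin: centre of its underside, z up.
- rack: Bystander: loose grey rack 60 x 150 mm with ten capped tubes, 80 mm tall, on the table behind the mixer. Origin: centre of its underside, z up.

How it is judged:
On the way, in this order (a step that is already met when the one before it is completed fails the run):
1. the dial has been turned clockwise by one click and stands in the next detent ((value of joint dial between 0.6 and 0.8 rad or value of joint dial between 1.3 and 1.5 rad) and distance of dial_mark from where it was at the start of the episode between 0.0215 and 0.0335 m), for 0.2 s.
2. the start button is pressed all the way down (value of joint start above 0.005 m), for 0.05 s.
3. the start button is let go (value of joint start below 0.0015 m), for 0.1 s.
At the end, for the whole second after the job is handed in: The dial rests within 0.1 rad of the detent that follows its starting one clockwise (one step of 0.7 rad, no more), the start button has been pressed at least 5 mm and is back up, and the four bystanders are upright and within 15 mm of where they stood (all of step 1 and value of joint start below 0.0015 m and velocity of joint dial between -0.1 and 0.1 rad/s and distance of each of sanitiser, vial, carton, rack from where it was at the start of the episode below 0.015 m and angle between each of sanitiser, vial, carton, rack's own z axis and vertical below 0.2 rad); the robot touches nothing.
It fails at once if the start button is pressed before the dial stands one click further (value of joint start above 0.003 m and not ((value of joint dial between 0.6 and 0.8 rad or value of joint dial between 1.3 and 1.5 rad) and distance of dial_mark from where it was at the start of the episode between 0.0215 and 0.0335 m)).
It fails at once if a bystander is shoved, lifted or tipped (distance of any of sanitiser, vial, carton, rack from where it was at the start of the episode above 0.03 m or angle between any of sanitiser, vial, carton, rack's own z axis and vertical above 0.5 rad).
It also fails if it takes over 45 s, if anything falls off the work surface, if the arm or the gripper's body presses on something with over 40 N, if the wrist force passes 120 N, or if a joint passes its speed limit or range.

## Working session

There is one attempt and no reset: what is moved stays moved. The work goes in short steps, Python scripts to look and compute and a shell command to move; the robot and the scene stay as the last step left them, time stands still between calls to the robot, and variables do not carry over. Pictures are saved under pics/ and viewed, and the job is handed in when it is done.

```bash
mkdir -p pics; cat > h.py <<'E'
import numpy as np, cv2
from bench import manip
def ray(f,uv):
    K=np.array([[f['fx'],0,f['cx']],[0,f['fy'],f['cy']],[0,0,1]])
    d=np.linalg.inv(K)@np.array([uv[0],uv[1],1.]); d=np.array([d[0],-d[1],-d[2]])
    P=np.array(f['pose']); return P[:3,3],P[:3,:3]@d
def onz(f,uv,z):
    o,d=ray(f,uv); return o+d*(z-o[2])/d[2]
def proj(f,p):
    P=np.array(f['pose']); q=P[:3,:3].T@(np.array(p)-P[:3,3]); return [f['fx']*q[0]/-q[2]+f['cx'], f['fy']*(-q[1])/-q[2]+f['cy']]
def save(f,n): cv2.imwrite('pics/'+n,f['color'][:,:,::-1])
E
python3 - <<'E'
from h import *
s=manip.read_state(); print(s['time'],s['position'],np.round(s['ee_rot'],3),s['wrist_force'],s['finger_gap'])
Z=dict(dial_center=.083,dial_mark=.083,start_top=.078,mixer=0,vial=.055,sanitiser=0,carton=0,rack=0)
for c in ['scene','side','wrist']:
    f=manip.grab_frame(c); save(f,c+'0.png'); print(c,[k for k in f if k not in('color',)],np.round(f['pose'],3)[:3,3])
    for n,z in Z.items():
        r=manip.spot_point(c,n)
        for q in r[:2]: print(c,n,round(q['score'],2),np.round(q['uv'],1),np.round(onz(f,q['uv'],z),4))
E
```

```text
0.0 [0.21741622 0.58513696 0.25203591] [[-0.937  0.348 -0.001]
 [ 0.348  0.937 -0.002]
 [ 0.    -0.002 -1.   ]] [-0.04885705  1.27778506  0.55671565] 0.08562316050298789
scene ['fx', 'fy', 'cx', 'cy', 'pose'] [1.218 0.307 0.859]
scene dial_center 0.9 [325.3 216.2] [0.5452 0.0101 0.083 ]
scene dial_mark 0.73 [325.5 228.6] [0.5741 0.0235 0.083 ]
scene dial_mark 0.67 [293.7 243.3] [ 0.6311 -0.0143  0.083 ]
scene start_top 0.52 [267.  183.4] [ 0.5069 -0.1362  0.078 ]
scene mixer 0.69 [294.2 245.4] [ 0.5729 -0.0453  0.    ]
scene vial 0.57 [221.2 227.5] [ 0.6322 -0.1712  0.055 ]
scene sanitiser 0.79 [402.6 303.8] [0.6165 0.1991 0.    ]
scene carton 0.78 [172.  200.3] [ 0.5681 -0.3418  0.    ]
scene rack 0.83 [254.6 314.3] [ 0.7504 -0.0376  0.    ]
side ['fx', 'fy', 'cx', 'cy', 'pose'] [ 0.124 -0.885  0.694]
side dial_center 0.74 [294.9 251.7] [ 0.5412 -0.003   0.083 ]
side dial_mark 0.67 [305.  239.3] [0.5829 0.0304 0.083 ]
side start_top 0.57 [309.9 293.2] [ 0.5021 -0.1408  0.078 ]
side mixer 0.57 [321.1 289.6] [ 0.5765 -0.0477  0.    ]
side vial 0.79 [373.2 289.4] [ 0.628  -0.1665  0.055 ]
side sanitiser 0.92 [290.3 232.8] [0.6286 0.2023 0.    ]
side carton 0.8 [402.3 380.8] [ 0.566  -0.3487  0.    ]
side rack 0.89 [383.2 259.9] [ 0.755  -0.0217  0.    ]
wrist ['fx', 'fy', 'cx', 'cy', 'pose'] [0.149 0.612 0.374]
```

View pics/scene0.png

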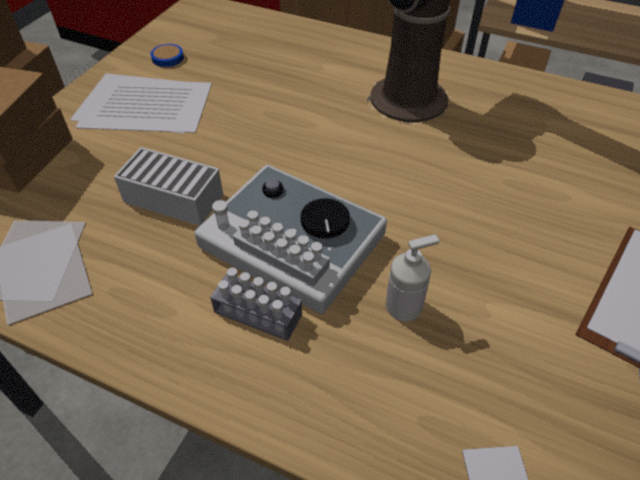

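View pics/side0.png

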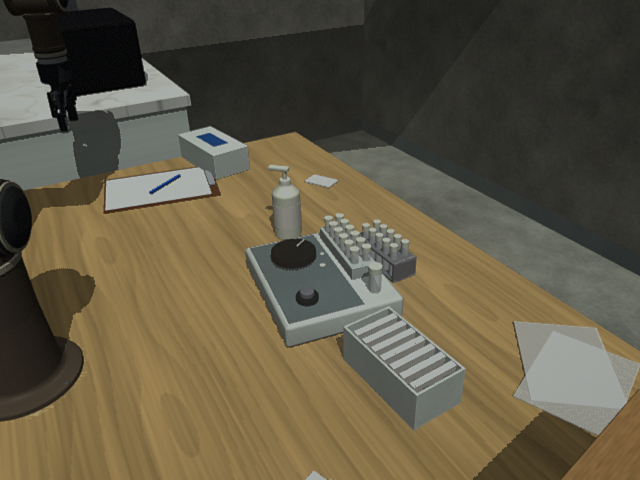

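```bash
python3 - <<'E'
import cv2
a=cv2.imread('pics/scene0.png')[140:300,220:400]; cv2.imwrite('pics/scene0z.png',cv2.resize(a,None,fx=3.7,fy=3.7,interpolation=3))
a=cv2.imread('pics/side0.png')[200:330,220:400]; cv2.imwrite('pics/side0z.png',cv2.resize(a,None,fx=4,fy=4,interpolation=3))
E
```

```text
(no output)
```

View pics/scene0z.png

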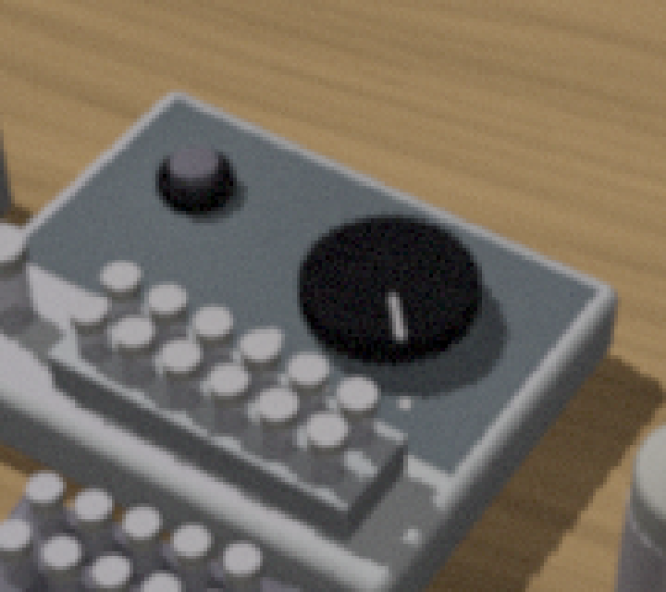

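View pics/side0z.png

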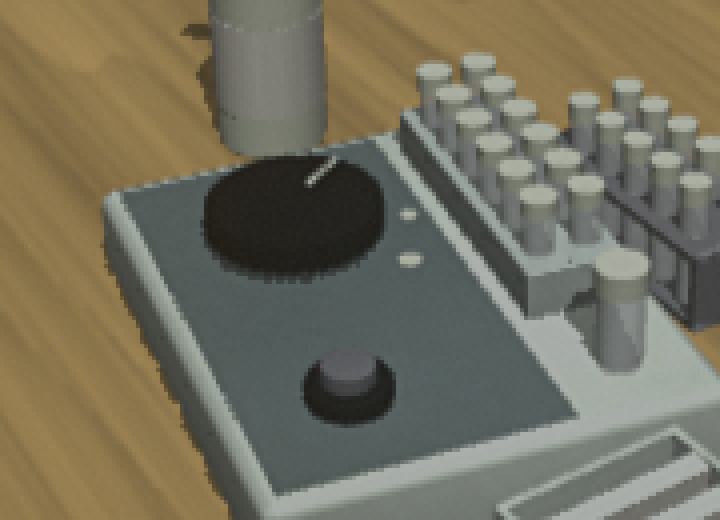

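The dial mark points at the small dot, since the two visible dots in the side view are further clockwise. So the dial stands at 0. Next I'll fit the mixer pose from both cameras.

```bash
python3 - <<'E'
from h import *
from scipy.optimize import least_squares
fs={c:manip.grab_frame(c) for c in('scene','side')}
L=dict(dial=(-.035,.055,.083),start=(-.055,-.085,.078),FR=(-.12,-.15,.055),FL=(-.12,.15,.055))
O=[('scene','dial',(325.3,216.2)),('scene','start',(271.9,181.5)),('scene','FR',(267.5,166)),('scene','FL',(386,218.5)),
('side','dial',(294,251)),('side','start',(307.2,291)),('side','FL',(246.5,248.5)),('side','FR',(287.5,327))]
for c in fs:
  r=manip.silhouettes(c,'dial'); print(c,[(q['box'],q['score']) for q in r[:1]])
def W(p,l):
  c,s=np.cos(p[2]),np.sin(p[2]); return np.array([p[0]+c*l[0]-s*l[1],p[1]+s*l[0]+c*l[1],l[2]])
def res(p): return np.concatenate([np.array(proj(fs[c],W(p,L[n])))-uv for c,n,uv in O])
r=least_squares(res,[.575,-.046,0],loss='soft_l1'); p=r.x
print(p,np.degrees(p[2])); print(np.round(res(p).reshape(-1,2),1))
print('dial',W(p,L['dial']),'start',W(p,L['start']))
for j in (0,.7,1.4):
  a=.7-j; m=(-.035+.04*np.cos(a),.055+.04*np.sin(a),.083); print(j,[np.round(proj(fs[c],W(p,m)),1) for c in fs])
for c in fs: print(c,[ (np.round(onz(fs[c],uv,L[n][2]),4),n) for cc,n,uv in O if cc==c])
print(manip.read_state()['time'])
E
```

```text
scene [([301.1, 199.6, 49.5, 38.7], 0.92)]
side [([270.8, 239.1, 47.9, 29.8], 0.97)]
[ 0.57132092 -0.05241868 -0.1540039 ] -8.823773568597144
[[-1.3 -0.5]
 [-0.6  2.2]
 [-1.7 -3.3]
 [ 2.2  0.2]
 [ 0.3 -2.1]
 [ 0.3 -1.6]
 [-1.1 -1.8]
 [-1.8  1.1]]
dial [0.54517193 0.00729924 0.083     ] start [ 0.50393321 -0.12797592  0.078     ]
0 [array([326.6, 231.3]), array([304.1, 240.2])]
0.7 [array([312.2, 228.7]), array([312.2, 245.1])]
1.4 [array([303.7, 220.1]), array([312.2, 252. ])]
scene [(array([0.5452, 0.0101, 0.083 ]), 'dial'), (array([ 0.4978, -0.1298,  0.078 ]), 'start'), (array([ 0.4377, -0.1738,  0.055 ]), 'FR'), (array([0.477 , 0.1101, 0.055 ]), 'FL')]
side [(array([5.409e-01, 4.000e-04, 8.300e-02]), 'dial'), (array([ 0.5011, -0.132 ,  0.078 ]), 'start'), (array([0.4749, 0.1056, 0.055 ]), 'FL'), (array([ 0.4339, -0.1811,  0.055 ]), 'FR')]
1.55
```

```bash
python3 -m creep '0 -.0268 -.0249 .0039 0;0 -.0268 -.0249 .0039 0;0 -.0268 -.0249 .0039 0;0 -.0268 -.0249 .0039 0;0 -.0268 -.0249 .0039 0;0 -.0268 -.0249 .0039 0;0 -.0268 -.0249 .0039 0;0 -.0268 -.0249 .0039 0;0 -.0268 -.0249 .0039 0;0 -.0268 -.0249 .0039 0;0 -.0268 -.0249 .0039 0;0 -.0268 -.0249 .0039 0;0 -.0268 -.0249 .0039 0;0 -.0268 -.0249 .0039 0;0 -.0268 -.0249 .0039 0;0 -.0268 -.0249 .0039 0;0 -.0268 -.0249 .0039 0;0 -.0268 -.0249 .0039 0;0 0 0 0 0;0 0 0 0 0'
python3 - <<'E'
from h import *
s=manip.read_state(); print(s['time'],s['position'],np.round(s['ee_rot'],3),s['wrist_force'],s['finger_gap'])
f=manip.grab_frame('wrist'); save(f,'w1.png'); print(np.round(f['pose'],3))
for n,z in dict(dial_center=.083,dial_mark=.083,start_top=.078).items():
    for q in manip.spot_point('wrist',n)[:2]: print(n,round(q['score'],2),np.round(q['uv'],1),np.round(onz(f,q['uv'],z),4))
f=manip.grab_frame('scene'); save(f,'s1.png')
E
```

```text
time: 3.22
position: [0.5144, -0.0041, 0.183]
ee_rot: [[-0.936, 0.352, -0.0], [0.352, 0.936, 0.0], [0.0, 0.0, -1.0]]
wrist_force: [0.9, 0.4, -0.6]
finger_gap: -0.0
3.2167 [ 0.51443786 -0.00405538  0.18299292] [[-0.936  0.352 -0.   ]
 [ 0.352  0.936  0.   ]
 [ 0.     0.    -1.   ]] [ 0.91024799  0.3700133  -0.59726673] -3.1568200436820434e-05
[[ 0.352 -0.895 -0.274  0.446]
 [ 0.936  0.337  0.104  0.022]
 [-0.001 -0.293  0.956  0.304]
 [ 0.     0.     0.     1.   ]]
dial_center 0.79 [351.2 278.9] [0.5432 0.0074 0.083 ]
dial_mark 0.64 [389.2 307.2] [0.5741 0.0259 0.083 ]
start_top 0.74 [158.9 288.4] [ 0.5029 -0.1272  0.078 ]
```

View pics/w1.png

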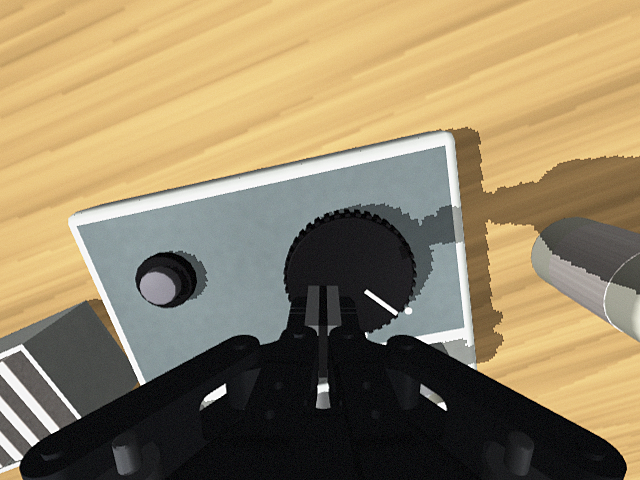

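View pics/s1.png

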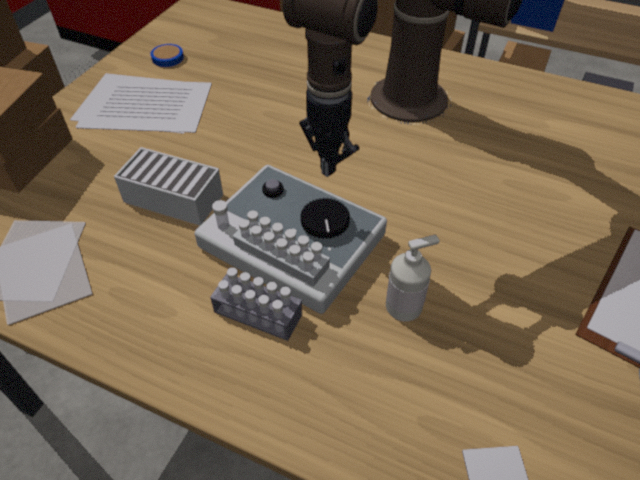

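The wrist view has the dial centre at about (350, 275) and the line at (365, 292) to (397, 315), pointing at the small dot. The button is at (160, 287). That puts the dial axis near (0.543, 0.007), so I'll lower the fingertip now.

```bash
python3 -m creep '0 0 0 .025 0;0 0 0 .025 0;0 0 0 .015 0;0 0 0 .004 0;0 0 0 .002 0;0 0 0 0 0;0 0 0 0 0'; python3 -c "
from bench import manip
s=manip.read_state();print(s['position'],s['wrist_force'],s['joint_positions'])"
```

```text
time: 4.05
position: [0.5148, -0.002, 0.1133]
ee_rot: [[-0.938, 0.348, 0.002], [0.348, 0.938, -0.0], [-0.002, 0.001, -1.0]]
wrist_force: [1.0, -0.4, -0.7]
finger_gap: -0.0
[ 0.51478408 -0.00198858  0.11325697] [ 0.97186903 -0.44301942 -0.70459586] [-8.84783635e-02  2.82995284e-01  1.99151525e+00  3.13806513e-05
  8.64823436e-01 -1.30421049e+00]
```

```bash
python3 -m creep '0 0 0 .004 0;0 0 0 .002 0;0 0 0 .002 0;0 0 0 .001 0;0 0 0 0 0;0 0 0 0 0'; python3 -m creep '0 0 0 .001 0;0 0 0 .001 0;0 0 0 0 0;0 0 0 0 0'
```

```text
time: 4.55
position: [0.5142, -0.0024, 0.1035]
ee_rot: [[-0.937, 0.348, 0.001], [0.348, 0.937, -0.0], [-0.001, 0.0, -1.0]]
wrist_force: [0.1, -1.0, 2.9]
finger_gap: 0.0001
time: 4.88
position: [0.5143, -0.0024, 0.1017]
ee_rot: [[-0.937, 0.348, 0.001], [0.348, 0.937, -0.0], [-0.001, 0.0, -1.0]]
wrist_force: [-1.9, -0.3, 6.9]
finger_gap: 0.0001
```

```bash
python3 -m creep '0 .00095 .00127 .0005 3;0 .00095 .00127 0 3;0 .00095 .00127 0 3;0 .00095 .00127 0 3;0 .00095 .00127 0 3;0 .00095 .00127 0 3;0 .00095 .00127 0 3;0 .00095 .00127 0 3;0 .00095 .00127 0 3;0 .00095 .00127 0 3;0 .00095 .00127 0 3;0 .00095 .00127 0 3;0 0 0 0 0;0 0 0 0 0'
python3 - <<'E'
from h import *
f=manip.grab_frame('wrist'); save(f,'w2.png')
for c,n in(('wrist','w2'),('scene','s2')):
  f=manip.grab_frame(c); save(f,n+'.png')
  for k in('dial_center','dial_mark'):
    for q in manip.spot_point(c,k)[:2]: print(c,k,round(q['score'],2),np.round(q['uv'],1),np.round(onz(f,q['uv'],.081),4))
E
```

```text
time: 6.05
position: [0.5149, 0.0165, 0.1016]
ee_rot: [[-0.554, 0.833, 0.002], [0.833, 0.554, 0.0], [-0.001, 0.002, -1.0]]
wrist_force: [-1.2, 0.2, 6.4]
finger_gap: 0.0003
wrist dial_center 0.55 [356.7 344.9] [0.542  0.0076 0.081 ]
wrist dial_mark 0.57 [412.2 387.8] [0.58   0.0026 0.081 ]
scene dial_center 0.7 [324.6 213.2] [0.5369 0.0049 0.081 ]
scene dial_mark 0.68 [312.3 229. ] [0.5836 0.0008 0.081 ]
```

View pics/w2.png

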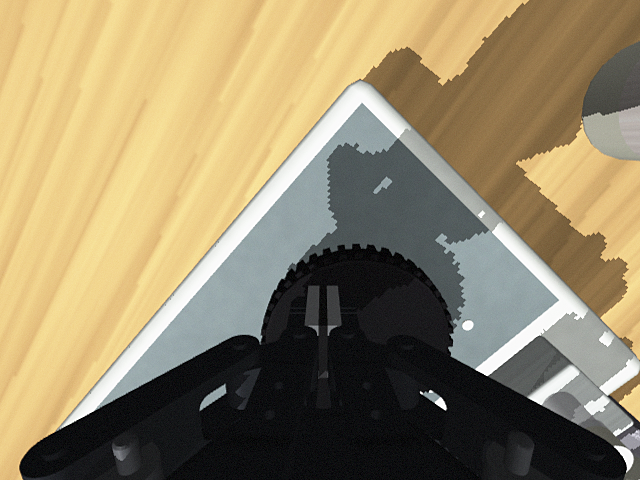

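```bash
python3 - <<'E'
import cv2
a=cv2.imread('pics/s2.png')[140:300,220:400]; cv2.imwrite('pics/s2z.png',cv2.resize(a,None,fx=3.7,fy=3.7,interpolation=3))
E
```

```text
(no output)
```

View pics/s2z.png

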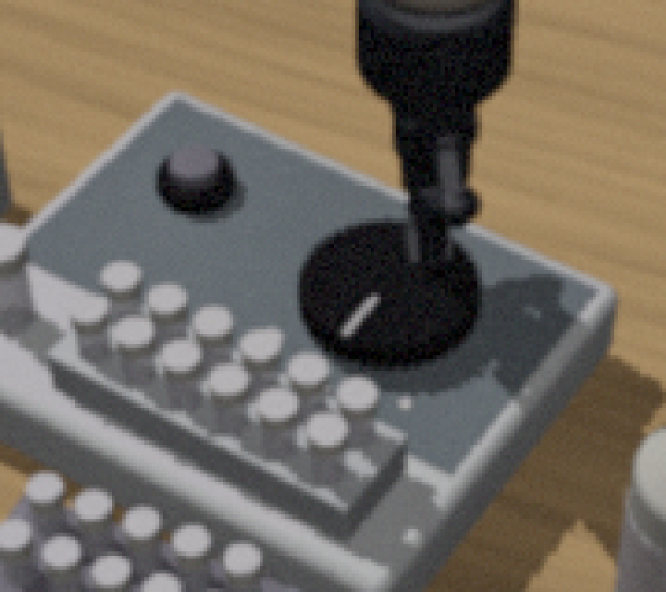

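The mark is now at (312, 229) in the scene view, which matches the predicted 0.7 rad pixel (312.2, 228.7). I'll lift off, move over the button and check again.

```bash
python3 -m creep '0 0 0 -.01 0;0 0 0 -.025 0;0 0 0 -.02 0;0 0 0 0 0;0 -.0284 -.0226 0 0;0 -.0284 -.0226 0 0;0 -.0284 -.0226 0 0;0 -.0284 -.0226 0 0;0 0 0 0 0;0 0 0 0 0'
python3 - <<'E'
from h import *
for c,n in(('wrist','w3'),('scene','s3'),('side','d3')):
  f=manip.grab_frame(c); save(f,n+'.png')
  for k,z in(('dial_center',.083),('dial_mark',.083),('start_top',.078)):
    for q in manip.spot_point(c,k)[:2]: print(c,k,round(q['score'],2),np.round(q['uv'],1),np.round(onz(f,q['uv'],z),4))
import cv2
a=cv2.imread('pics/s3.png')[140:300,220:400]; cv2.imwrite('pics/s3z.png',cv2.resize(a,None,fx=3.7,fy=3.7,interpolation=3))
E
```

```text
time: 7.23
position: [0.5006, -0.1298, 0.1549]
ee_rot: [[-0.55, 0.835, -0.001], [0.835, 0.55, 0.001], [0.001, -0.001, -1.0]]
wrist_force: [0.7, -0.1, 0.1]
finger_gap: -0.0001
wrist dial_center 0.73 [528.1 106. ] [0.5435 0.006  0.083 ]
wrist dial_mark 0.8 [574. 156.] [0.5828 0.0009 0.083 ]
wrist start_top 0.97 [325.6 257.6] [ 0.5018 -0.1264  0.078 ]
scene dial_center 0.89 [326.1 216. ] [0.5441 0.0113 0.083 ]
scene dial_mark 0.78 [312.8 227. ] [5.803e-01 3.000e-04 8.300e-02]
scene start_top 0.6 [269.1 182. ] [ 0.5015 -0.1343  0.078 ]
side dial_center 0.67 [291.2 251.5] [0.535  0.0017 0.083 ]
side dial_mark 0.9 [311.5 245.5] [5.826e-01 4.000e-04 8.300e-02]
side start_top 0.56 [307.8 294.8] [ 0.4964 -0.1432  0.078 ]
```

View pics/w3.png

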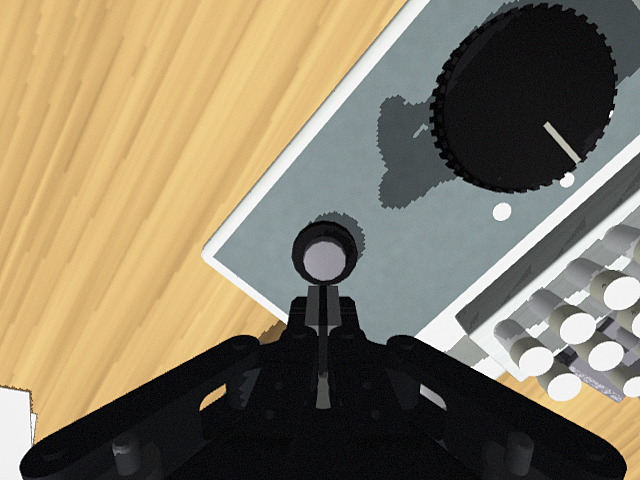

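View pics/s3z.png

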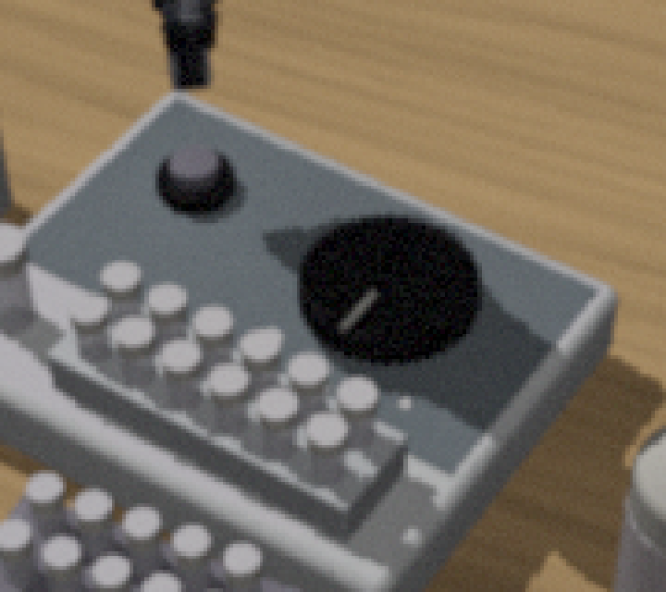

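The line points at the medium dot at (567, 180) in the wrist view, and the mark has moved 26.5 mm, so the click is done. The button is at (325, 258). Next I'll press it.

```bash
python3 -m creep '0 .0017 .0025 .02 0;0 0 0 .02 0;0 0 0 .008 0;0 0 0 .003 0;0 0 0 0 0'; python3 -m creep '0 0 0 .002 0;0 0 0 .002 0;0 0 0 .002 0;0 0 0 .002 0;0 0 0 0 0;0 0 0 0 0'
```

```text
time: 8.25
position: [0.5019, -0.1252, 0.1038]
ee_rot: [[-0.554, 0.833, -0.002], [0.833, 0.554, 0.001], [0.002, -0.001, -1.0]]
wrist_force: [-0.4, 0.0, -0.2]
finger_gap: 0.0001
time: 8.75
position: [0.5033, -0.1258, 0.0972]
ee_rot: [[-0.554, 0.833, 0.002], [0.833, 0.554, -0.001], [-0.001, 0.001, -1.0]]
wrist_force: [0.6, -0.1, 3.0]
finger_gap: 0.0
```

```bash
python3 -m creep '0 0 0 .001 0;0 0 0 .001 0;0 0 0 .001 0;0 0 0 .001 0;0 0 0 0 0;0 0 0 0 0'; python3 -m creep '0 0 0 .001 0;0 0 0 .001 0;0 0 0 0 0;0 0 0 0 0'
```

```text
time: 9.25
position: [0.5034, -0.1257, 0.0931]
ee_rot: [[-0.554, 0.833, 0.002], [0.833, 0.554, -0.001], [-0.001, 0.001, -1.0]]
wrist_force: [1.7, -0.6, 4.4]
finger_gap: 0.0001
time: 9.58
position: [0.5035, -0.1258, 0.0928]
ee_rot: [[-0.554, 0.833, 0.001], [0.833, 0.554, -0.0], [-0.001, 0.001, -1.0]]
wrist_force: [-2.8, 1.9, 17.2]
finger_gap: 0.0003
```

The force jumped to 17 N with no further travel, so the button has bottomed out. I'll lift off and check.

```bash
python3 -m creep '0 0 0 -.005 0;0 0 0 -.015 0;0 0 0 -.03 0;0 0 0 -.035 0;0 0 0 -.035 0;0 0 0 0 0;0 0 0 0 0;0 0 0 0 0'
python3 - <<'E'
from h import *
Z=dict(dial_center=.083,dial_mark=.083,start_top=.078,vial=.055,sanitiser=0,carton=0,rack=0)
for c,n in(('wrist','w4'),('scene','s4'),('side','d4')):
  f=manip.grab_frame(c); save(f,n+'.png')
  for k,z in Z.items():
    for q in manip.spot_point(c,k)[:1]: print(c,k,round(q['score'],2),np.round(q['uv'],1),np.round(onz(f,q['uv'],z),4))
E
```

```text
time: 10.25
position: [0.5014, -0.125, 0.2095]
ee_rot: [[-0.554, 0.833, -0.002], [0.833, 0.554, 0.001], [0.002, -0.002, -1.0]]
wrist_force: [-0.5, 1.2, -0.4]
finger_gap: 0.0001
wrist dial_center 0.58 [475.6 120. ] [0.543  0.0051 0.083 ]
wrist dial_mark 0.91 [510.4 156. ] [5.796e-01 5.000e-04 8.300e-02]
wrist start_top 0.91 [322.8 236.9] [ 0.5024 -0.1247  0.078 ]
wrist vial 0.46 [405.1 340.8] [ 0.6266 -0.1722  0.055 ]
wrist rack 0.9 [565.3 272.8] [ 0.7496 -0.0353  0.    ]
scene dial_center 0.94 [325.2 215.3] [0.5432 0.009  0.083 ]
scene dial_mark 0.8 [312.8 228.3] [0.5832 0.0017 0.083 ]
scene start_top 0.65 [269.3 182.4] [ 0.5023 -0.1333  0.078 ]
scene vial 0.65 [219.6 229.2] [ 0.6373 -0.1717  0.055 ]
scene sanitiser 0.79 [401.  303.4] [0.6169 0.1962 0.    ]
scene carton 0.84 [170.5 199.6] [ 0.5677 -0.3459  0.    ]
scene rack 0.72 [258.1 312.5] [ 0.7443 -0.0337  0.    ]
side dial_mark 0.66 [312.5 245.3] [0.5848 0.     0.083 ]
side start_top 0.51 [306.9 291.8] [ 0.4994 -0.134   0.078 ]
side vial 0.65 [372.7 292.2] [ 0.622  -0.1736  0.055 ]
side sanitiser 0.59 [290.7 234.9] [0.6247 0.1924 0.    ]
side carton 0.78 [398.7 377.3] [ 0.5656 -0.3389 -0.    ]
side rack 0.56 [381.2 260.8] [ 0.749  -0.0224  0.    ]
```

View pics/s4.png

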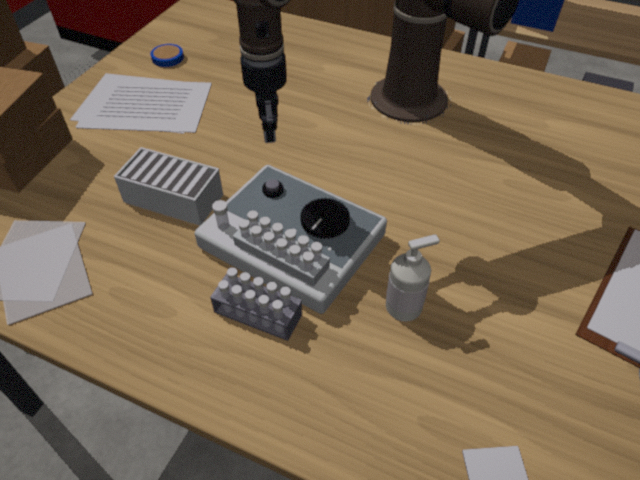

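View pics/w4.png

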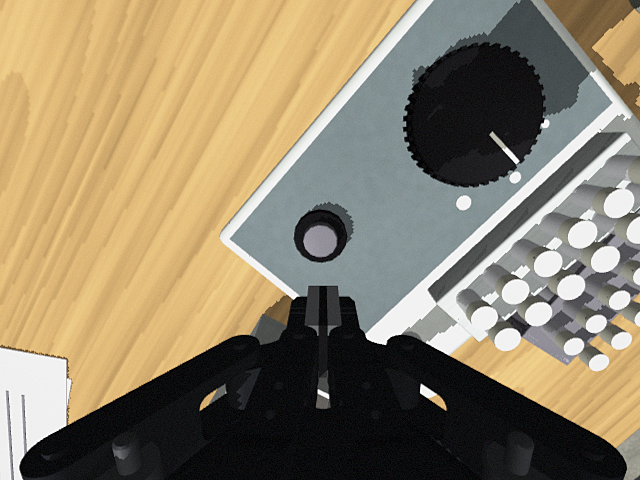

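In the wrist view all three dots show, at (545, 123), (515, 177) and (463, 202), and the line points at the middle one. The button is back up at (322, 238). Nothing else has moved and the arm is clear, so I'm handing the job in.

```bash
python3 -c "
from bench import manip
print(manip.close_job())"
```

```text
the job is handed in; nothing more can be done
None
```

I turned the dial one click clockwise, from the small dot to the medium dot, then pressed the start button all the way down and let it spring back. The job was handed in at about 11 s; it reports no verdict.

- **Dial:** I pressed with about 7 N at 30 mm from the axis and swept 36°. After I lifted off, the line pointed at the medium dot. The mark had moved about 26 mm and sat where a dial angle of 0.7 rad should put it, to within 1–2 pixels in the scene and side views.
- **Start button:** I lowered the fingertip until the force jumped from 4.4 to 17 N with no further travel. By then the tip was about 7 mm below the button's nominal top. In the last pictures the button looked fully up. I inferred the press and release from forces and pictures, as the joint values cannot be read.
- **Bystanders:** the bottle, vial, carton and tube rack looked upright and unmoved. The networks' before and after positions for them differ by about 10 mm or less, which is about their usual scatter.
- **Disagreements:** the cameras differed by up to about 15 mm on the dial and button positions, so I used the close-up wrist view for the final aiming. The last side picture gave no dial-centre detection.

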